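# Isolate the valve actuator and set its handwheel two turns off the closed stop

## Task

Switch the isolator off first: turn its bar handle a quarter turn anticlockwise until the bar lies across the box. Then take the revolving handle on the valve's handwheel, crank it clockwise (seen from above) until the valve comes up against its closed stop, and back it off exactly two full turns anticlockwise. Finish there with the handle still gripped, holding the wheel still so that the limit switch can be set, and leave the loose things on the bench where they are.

Things in the scene. Friction and masses are not known exactly. Their poses are not given: they have to be found in the camera images.
- isolator_handle (a joint): Isolator: a grey and white enclosure 130 x 90 x 75 mm fixed to the bench, face up, with a black bar handle on top. Angle of the bar: 1.571 = on (bar along the box's 130 mm length), 0 = off (bar across it); a stop at each end. Off is reached by turning anticlockwise seen from above. Stiff (0.08 N m friction), stays where it is left.
- isolator_grip (a point): Point on the handle's axis, 13 mm below the top of the bar, where it is gripped. The bar is 70 mm long, 14 mm thick, 36 mm high, upright, and turns about its middle; x of this frame runs along the bar, z up. Below the bar is a round disc 52 mm across whose top lies 23 mm below this point; the box's top lies 31 mm below it.
- handwheel (a joint): Handwheel on top of the valve's square aluminium gearbox (brass valve on a 150 mm steel plate fixed to the bench). Opening angle in rad, counted over several turns: 0 = closed against the stop, grows anticlockwise seen from above (two turns = 12.566; hard stop at 19). It starts between 1.5 and 4.5. The axis is vertical, the wheel does not rise. Friction 0.12 N m (2 N at the handle); it stays where it is left.
- handwheel_hub (a point): Centre of the handwheel, on its axis, in the plane of the rim. Aluminium wheel with three spokes, 132 mm outside diameter, rim 12 mm thick, 168 mm above the bench; the hub rises 8 mm above this point. z up.
- crank_handle: Black upright round handle on the wheel's rim, 22 mm in diameter, 58 mm high, 60 mm from the wheel's axis. It revolves freely on its own pin, so it can be gripped and carried round without turning the gripper. Origin at its foot on the axis of its pin.
- crank_grip (a point): Point on the axis of the crank handle, 24 mm below its top and 44 mm above the plane of the rim (38 mm above the rim's upper edge): the place to grip it.
- screwdriver: Loose red-handled screwdriver, 160 mm long, lying on the bench between the isolator and the valve, on the robot's side. Bystander. Origin on its underside.
- breaker: Loose white miniature circuit breaker, 85 x 18 x 75 mm, standing on the bench between the isolator and the valve. Bystander. Origin at the centre of its underside.
- cover: Loose grey domed junction box cover, 84 mm in diameter, 34 mm high, between the isolator and the valve, farther from the robot. Bystander. Origin at the centre of its underside.
Not all that is in view belongs to the job. There is more than one size of the part that bears handwheel; the job needs the smaller. Leave any green look-alike of the part that bears isolator_handle alone.

How it is judged:
By the outcome, as a careful person would: the job done as asked, in the order asked, and still so for the second after the job is handed in, while the arm keeps its last pose, push and grip.
It also fails if it takes over 72 s, if anything falls off the work surface, if the arm or the gripper's body presses on something with over 40 N, if the wrist force passes 120 N, or if a joint passes its speed limit or range.

## Robot

A 6-joint arm with a two-finger parallel gripper is mounted at the origin on the work surface. World frame = base frame: x ahead of the robot, y to its left, z up, the work surface at z = 0. Lengths are in m, angles in degrees, forces in N, time in s.
With the tool pointing down it reaches from about 0.325 to 0.775 m from the base axis. Payload 5.5 kg.
Tool frame: the origin (TCP) lies at the centre of the arm's flange, where the gripper is bolted on; the fingertips stand 182 mm ahead of it and the grasp point (between the pads) lies 163 mm ahead of it; z points along the fingers, y is the line along which they close (so a half turn about z gives the same grasp; the last joint's range is limited). The gripper opens to 88 mm and grips with 3 to 60 N. Pads are 20 mm wide; open, the fingers measure 115 mm over their backs; the gripper's body (75 mm by 178 mm) begins 61 mm behind the grasp point.
Start: joints at [-69.941, 5.22, 70.514, -0, 104.267, -3.249], TCP at [0.237, -0.551, 0.405] pointing down, gripper open.
Joint ranges: [-164.24, 164.24], [-49.07, 125.15], [9.68, 141.18], [-86.29, 266.29], [3.28, 154.24], [-151.56, 151.56]. Speed limits (degrees/s): [147.25, 147.25, 172.46, 180, 180, 180].

## Interface

Orientations are given as [roll, pitch, yaw] about the fixed x, y, z axes, in that order (R = Rz(yaw) Ry(pitch) Rx(roll)).
In Python, from station import r gives the robot as it stands. The module is installed in compiled form; this text tells all that it offers. Calls block until the motion is done:
- r.reach(position, orientation): joint-space move of the TCP to a pose.
- r.servo_line(position, rotation=None, speed=0.15): straight line of the TCP; rotation=None keeps the orientation; speed is the mean speed in m/s.
- r.move_joints(angles): joint-space move.
- r.let_go() and r.grab(squeeze=None): open the fingers fully, or close them until they stop; squeeze is the grip in N (None keeps the last).
- r.wait(seconds).
- r.inverse_kinematics(position, orientation): joint angles nearest the present ones, or None.
- r.sense(): the state.
- r.snapshot(name): name is "scene" or "top" or "wrist"; returns a dict with "frame" (480x640x3 uint8, red, green, blue), "fx", "fy", "cx", "cy" (pixels), "R" (3x3) and "t" (3): a world point X has camera coordinates R X + t. Camera axes: x right, y down, z forward; pixel columns grow to the right and rows downward; lengths in m; the calibration is good to about 2 mm. A picture is of the moment at which its call begins. There is no depth.
A pose or a line that the arm cannot do raises r.IKError and nothing moves.
- r.hand_in(): hands the job in; it is judged then, once.
The state is a dict: "clock": time; "joints": joint angles; "joint_vel": joint speeds; "joint_torque": joint torques, N m; "tcp_pos": TCP position; "orientation": TCP orientation; "contact_force": force on the tool from outside, world axes, zero at the start; "torque": the same for the moment, N m; "opening": finger opening in m; "gripper_force": force on a finger pad.
Only numpy, scipy, OpenCV 4.12 (cv2) and the standard library are available. Lean on these libraries where they do the work, as an engineer would, in place of code of your own. Each camera call takes 0.05 s, during which the arm holds its last target. There are 200 camera calls.

## Working session

There is one attempt and no reset: what is moved stays moved. The work goes in short steps, each a Python script; the robot and the scene stay as the last script left them, time stands still between calls to the robot, and variables do not carry over. Pictures are saved under pics/ and viewed, at most 10 in all, crops included, and the job is handed in when it is done.

```bash
mkdir -p pics; python3 - <<'E'
from station import r
import cv2,numpy as np
for n in("scene","top"):
    s=r.snapshot(n); cv2.imwrite(f"pics/{n}0.png",s["frame"][:,:,::-1])
    R=np.array(s["R"]);print(n,s["fx"],s["fy"],s["cx"],s["cy"],(-R.T@s["t"]).round(3),R.round(3).tolist())
print(r.sense())
E
```

```text
scene 526.8164170207251 526.8164170207251 317.46875006504314 231.9395260786608 [ 1.157 -0.033  0.961] [[-0.139, 0.99, 0.016], [0.792, 0.121, -0.598], [-0.595, -0.07, -0.801]]
top 617.7641794188256 617.7641794188256 325.8915642712934 244.08189628101573 [ 0.341 -0.1    1.324] [[-0.007, -1.0, 0.006], [-0.981, 0.006, -0.194], [0.194, -0.007, -0.981]]
{'clock': 0.1, 'joints': array([-6.99420097e+01,  5.26095755e+00,  7.05733290e+01,  1.26929231e-03,
        1.04265801e+02, -3.24849169e+00]), 'joint_vel': array([-0.0556447 , -0.06631892, -0.15152058, -0.07241368, -0.04138249,
       -0.03374713]), 'joint_torque': array([ 3.93985072e-03, -4.47855341e+01, -4.07571709e+01,  6.99808309e-02,
        2.84295890e-02, -1.17821755e-04]), 'tcp_pos': array([ 0.23741623, -0.55110304,  0.40361333]), 'orientation': array([-1.79900143e+02, -6.90031936e-03,  2.33067876e+01]), 'contact_force': array([-0.11048664, -0.48776326, -0.18285876]), 'torque': array([-0.00988906,  0.01542732, -0.01024563]), 'gripper_force': 0.0, 'opening': 0.08799309434526312}
```

View pics/scene0.png

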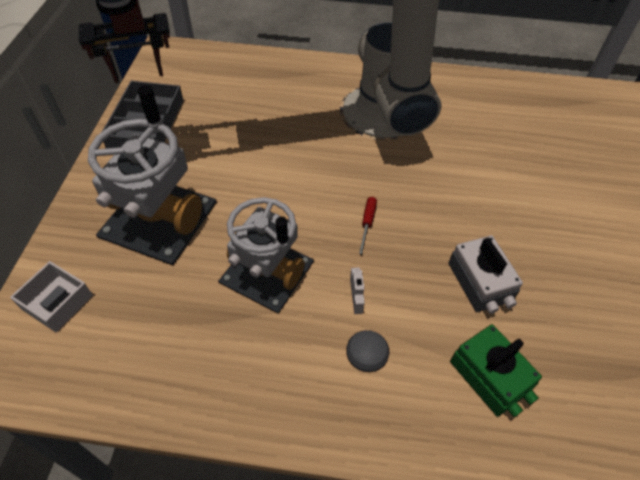

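View pics/top0.png

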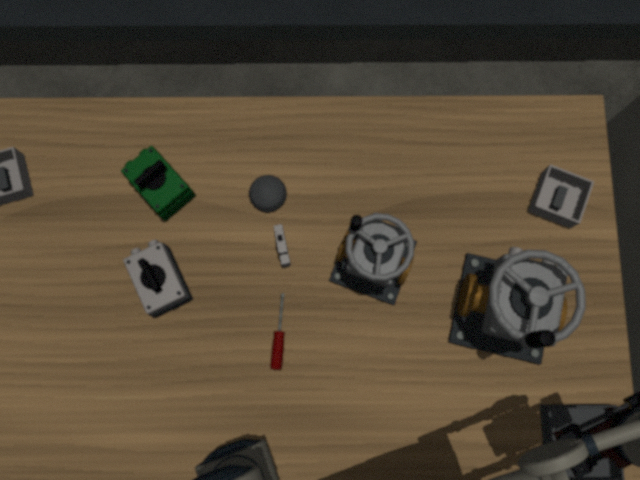

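The scene view shows the white isolator at about (487,262), the small valve's wheel at (262,222) with its crank at (282,230), and the big valve and green isolator as decoys. In the top view, the isolator is at (153,277), the small wheel's hub at (380,247) and its crank top at (356,222). Next I'll get coarse positions and then look from the wrist camera.

```bash
cat > h.py <<'E'
from station import r
import cv2,numpy as np
def ray(s,u,v):
    R=np.array(s["R"]);c=-R.T@np.array(s["t"])
    return c,R.T@np.array([(u-s["cx"])/s["fx"],(v-s["cy"])/s["fy"],1])
def plane(s,u,v,z):
    c,d=ray(s,u,v);return c+d*(z-c[2])/d[2]
def pix(s,X):
    p=np.array(s["R"])@np.array(X)+np.array(s["t"]);return np.array([s["fx"]*p[0]/p[2]+s["cx"],s["fy"]*p[1]/p[2]+s["cy"]])
def tri(rays):
    A=0;b=0
    for c,d in rays:
        d=d/np.linalg.norm(d);P=np.eye(3)-np.outer(d,d);A=A+P;b=b+P@c
    return np.linalg.solve(A,b)
def save(s,n): cv2.imwrite("pics/"+n,s["frame"][:,:,::-1])
E
python3 - <<'E'
from h import *
t=r.snapshot("top")
for n,p,z in(("iso",(153,275),.11),("hub",(380,247),.172),("crank",(356,222),.236),("bighub",(540,297),.2),("green",(157,182),.08),("breaker",(282,245),.05)):
    print(n,plane(t,*p,z).round(3))
s=r.snapshot("scene")
for n,a,b in (("hub",(380,247),(262,219)),("crank",(356,222),(282,226)),("iso",(153,275),(490,255)),("bighub",(540,297),(137,152)),("bigcrank",(540,338),(148,92))):
    print(n,tri([ray(t,*a),ray(s,*b)]).round(3))
g=plane(t,153,275,.11)
for y in(0,90,-90): print(y,r.inverse_kinematics([g[0],g[1],.4],[180,0,y]))
s=r.snapshot("wrist");R=np.array(s["R"]);print(-R.T@s["t"],R.round(2).tolist(),s["fx"])
E
```

```text
iso [0.521 0.234 0.11 ]
hub [ 0.562 -0.211  0.172]
crank [ 0.596 -0.163  0.236]
bighub [ 0.462 -0.499  0.2  ]
green [0.721 0.243 0.08 ]
breaker [ 0.591 -0.017  0.05 ]
hub [ 0.561 -0.21   0.178]
crank [ 0.601 -0.163  0.216]
iso [0.522 0.238 0.099]
bighub [ 0.459 -0.487  0.213]
bigcrank [ 0.384 -0.459  0.303]
0 [ 2.07638352e+01  6.13141220e-01  7.57441628e+01 -2.54444375e-14
  1.03642696e+02  1.10763835e+02]
90 [ 2.07638352e+01  6.13141220e-01  7.57441628e+01 -2.54444375e-14
  1.03642696e+02  2.07638352e+01]
-90 None
[ 0.31476601 -0.51757349  0.38402127] [[0.4, -0.92, -0.0], [-0.87, -0.38, 0.3], [-0.28, -0.12, -0.95]] 366.36706862053114
```

```bash
python3 - <<'E'
from h import *
p=r.sense()["tcp_pos"]
r.servo_line([p[0],p[1],.58],speed=.3)
r.reach([.521,.235,.44],[180,0,28])
w=r.snapshot("wrist");save(w,"w1.png")
print(r.sense()["clock"],r.sense()["tcp_pos"],[pix(w,(.521,.235,z)).round() for z in (.119,.075)])
E
```

```text
4.0083 [0.52132202 0.23436368 0.44011617] [array([320., 234.]), array([320., 222.])]
```

View pics/w1.png

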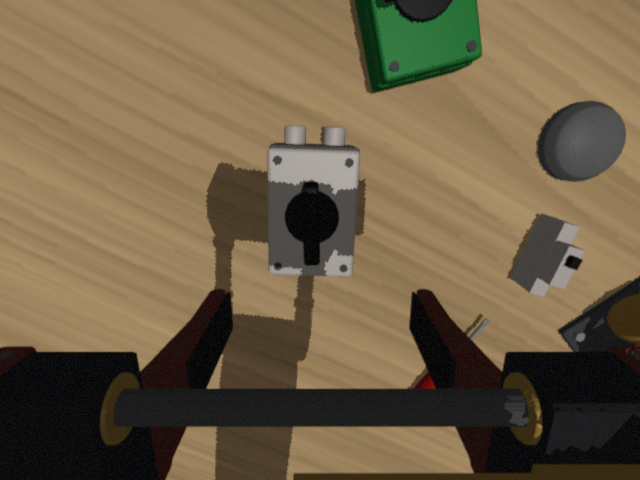

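The wrist view shows the isolator with its bar along the box. The disc is centred at about (312,216), the bar ends are at (311,183) and (312,264), and the screws are at (277,160), (349,163), (343,268) and (277,266). Next I'll turn these into positions.

```bash
python3 - <<'E'
from h import *
w=r.snapshot("wrist")
f=w["frame"]
m=((f.max(2)<28)).astype(np.uint8); k=np.zeros_like(m);k[170:275,260:365]=m[170:275,260:365]
c=max(cv2.findContours(k,0,2)[0],key=cv2.contourArea);print("black",cv2.boundingRect(c))
# box outline corners at z=.075
C=np.array([plane(w,u,v,.075) for u,v in((269,146),(358,146),(353,274),(269,275))])
print("corners",C.round(3).tolist(),"sides",[np.linalg.norm(C[i]-C[i-1]).round(3) for i in range(4)],"mid",C.mean(0).round(4))
S=np.array([plane(w,u,v,.075) for u,v in((277,160),(349,163),(343,268),(277,266))]);print("screws mid",S.mean(0).round(4))
d=S[0]+S[1]-S[2]-S[3];print("long axis",np.degrees(np.arctan2(d[1],d[0])))
x0,y0,ww,hh=cv2.boundingRect(c)
print("disc",plane(w,x0+ww/2,216,.083).round(4))
# bar ends (top edges) at z .119
cols=np.where(k[y0+hh-6])[0];cols2=np.where(k[y0+2])[0];print("near end cols",cols.min(),cols.max(),"far",cols2.min(),cols2.max())
a=plane(w,cols.mean(),y0+hh,.119);b=plane(w,cols2.mean(),y0,.119);print("bar",a.round(4),b.round(4),np.linalg.norm(a-b),((a+b)/2).round(4),np.degrees(np.arctan2(*(b-a)[1::-1])))
E
```

```text
black (285, 182, 53, 83)
corners [[0.562, 0.309, 0.075], [0.6, 0.237, 0.075], [0.489, 0.18, 0.075], [0.448, 0.254, 0.075]] sides [np.float64(0.126), np.float64(0.081), np.float64(0.125), np.float64(0.085)] mid [0.5244 0.245  0.075 ]
screws mid [0.5216 0.2443 0.075 ]
long axis 25.927908568733635
disc [0.5238 0.2452 0.083 ]
near end cols 305 318 far 304 317
bar [0.4925 0.228  0.119 ] [0.5563 0.2621 0.119 ] 0.07229514151566041 [0.5244 0.2451 0.119 ] 28.17674891829659
```

```bash
python3 - <<'E'
from h import *
x,y=.524,.245
r.reach([x,y,.34],[180,0,27.8])
r.servo_line([x,y,.271],speed=.1)
r.grab(35); s=r.sense();print(s["opening"],s["contact_force"].round(1),s["tcp_pos"].round(4))
for a in (30,60,85,91,93):
    r.reach([x,y,.271],[180,0,27.8+a]);s=r.sense();print(a,s["orientation"][2].round(1),s["contact_force"].round(1),s["torque"].round(2),round(s["clock"],2))
E
```

```text
0.013619885780181156 [-1.2  2.4  0.6] [0.5239 0.2453 0.271 ]
30 57.9 [-3.6  4.6  0.9] [0.74 0.53 0.09] 7.08
60 87.9 [-8.4  6.9  1.6] [0.78 1.17 0.05] 7.64
85 112.9 [-12.    3.1   4.6] [0.68 1.72 0.05] 8.14
91 118.9 [-10.9   3.2   3.4] [ 0.51  1.71 -0.66] 8.39
93 120.8 [-11.3   4.1   3.9] [ 0.59  1.78 -0.99] 8.64
```

```bash
python3 - <<'E'
from h import *
r.let_go()
r.servo_line([.524,.245,.46],speed=.25)
w=r.snapshot("wrist")
r.reach([.54,-.19,.52],[180,0,70])
v=r.snapshot("wrist");print(r.sense()["clock"],r.sense()["tcp_pos"])
save(v,"w2.png")
a=cv2.resize(w["frame"],(400,300));b=cv2.resize(v["frame"],(400,300))
cv2.imwrite("pics/m2.png",np.hstack([a,b])[:,:,::-1])
for n,X in(("hub",(.561,-.21,.176)),("crank",(.598,-.163,.236))):print(n,pix(v,X).round())
E
```

```text
12.4583 [ 0.54036636 -0.18894795  0.51979561]
hub [349. 240.]
crank [384. 189.]
```

View pics/m2.png

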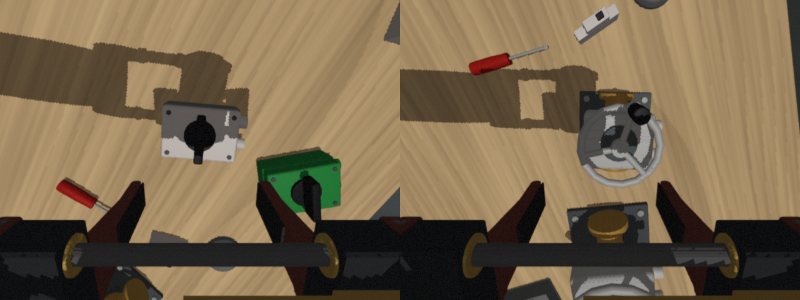

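View pics/w2.png

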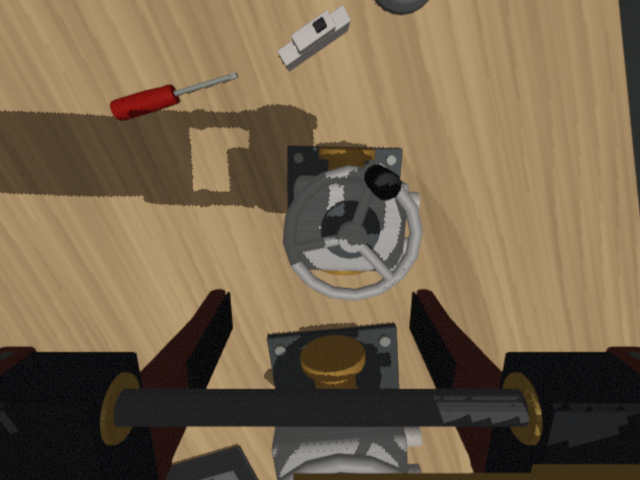

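The bar now lies across the white box (left panel). In the second view, the small wheel's rim spans u 284–422 and v about 167–299. The hub is near (352,234), and the crank's top is near (386,183).

```bash
python3 - <<'E'
from h import *
v=r.snapshot("wrist");f=v["frame"]
m=(f.max(2)<25).astype(np.uint8);k=np.zeros_like(m);k[150:215,355:415]=m[150:215,355:415]
c=max(cv2.findContours(k,0,2)[0],key=cv2.contourArea);x,y,w,h=cv2.boundingRect(c);print("blob",x,y,w,h)
hub=plane(v,352.5,233,.168);hub2=plane(v,351,235,.176);print("hub",hub.round(4),hub2.round(4))
for du in(14,15.5):
    cr=plane(v,x+w-du,y+h-du,.236);print("crank",cr.round(4),np.linalg.norm((cr-hub)[:2]),np.degrees(np.arctan2(*(cr-hub)[1::-1])))
L,Rr=plane(v,284,232,.168),plane(v,422,232,.168);print("rim dia",np.linalg.norm(L-Rr))
T=plane(v,352,299,.168);print("rad bottom",np.linalg.norm(T-hub))
# two-view with top for crank top and hub
t=r.snapshot("top");save(t,"t3.png")
E
```

```text
blob 365 165 35 35
hub [ 0.5659 -0.2066  0.168 ] [ 0.5641 -0.2056  0.176 ]
crank [ 0.6002 -0.1616  0.236 ] 0.05651278226355873 52.67584145574037
crank [ 0.5995 -0.1602  0.236 ] 0.057212359244283056 54.08168245102606
rim dia 0.12955970111990817
rad bottom 0.06821464318809599
```

```bash
python3 - <<'E'
from h import *
import json
g=np.array([.5995,-.1612])
r.reach([*g,.45],[180,0,70]);r.servo_line([*g,.375],speed=.12)
s=r.sense();print("pre",s["contact_force"].round(1))
r.grab(40);s=r.sense();print("grab",s["opening"].round(4),s["contact_force"].round(1),s["tcp_pos"].round(4),s["clock"])
hub=np.array([.5645,-.2085]);d=g-hub;th=np.arctan2(d[1],d[0]);C=g-.06*d/np.hypot(*d)
for i in range(6):
    th-=np.radians(8);u=np.array([np.cos(th),np.sin(th)])
    r.servo_line([*(C+.06*u),.375],speed=.06);s=r.sense();F=s["contact_force"]
    print(np.degrees(th).round(1),"rad",(F[:2]@u).round(1),"tan",(F[:2]@[-u[1],u[0]]).round(1),F[2].round(1),(s["tcp_pos"][:2]-C-.06*u).round(4),round(s["clock"],2))
json.dump([*C,th],open("st.json","w"))
E
```

```text
pre [-0.3  0.3  0.3]Traceback (most recent call last):
  File "<stdin>", line 6, in <module>
AttributeError: 'float' object has no attribute 'round'
```

```bash
python3 - <<'E'
from h import *
import json
g=np.array([.5995,-.1612])
s=r.sense();print("grab",s["opening"],s["contact_force"].round(1),s["tcp_pos"].round(4),s["clock"])
hub=np.array([.5645,-.2085]);d=g-hub;th=np.arctan2(d[1],d[0]);C=g-.06*d/np.hypot(*d)
for i in range(6):
    th-=np.radians(8);u=np.array([np.cos(th),np.sin(th)])
    r.servo_line([*(C+.06*u),.375],speed=.06);s=r.sense();F=s["contact_force"]
    print(np.degrees(th).round(1),"rad",(F[:2]@u).round(1),"tan",(F[:2]@[-u[1],u[0]]).round(1),F[2].round(1),(s["tcp_pos"][:2]-C-.06*u).round(4),round(s["clock"],2))
json.dump([*C,th],open("st.json","w"))
E
```

```text
grab 0.02144782529104832 [ 1.8  0.7 -0.6] [ 0.5996 -0.1612  0.375 ] 14.8417
45.5 rad 1.1 tan -1.1 -0.1 [ 0.0004 -0.0003] 15.13
37.5 rad 1.9 tan -3.8 -1.1 [ 0.0004 -0.0005] 15.43
29.5 rad 3.4 tan -2.5 -1.7 [ 0.0004 -0.0005] 15.72
21.5 rad 4.2 tan -1.4 -2.1 [ 0.0003 -0.0006] 16.01
13.5 rad 4.4 tan -2.6 0.1 [ 0.0002 -0.0007] 16.3
5.5 rad 4.6 tan -1.5 -1.6 [ 0.0001 -0.0006] 16.59
```

```bash
python3 - <<'E'
from h import *
import json
*C,th=json.load(open("st.json"));C=np.array(C);base=[]
for i in range(80):
    th-=np.radians(10 if th>np.radians(-18) else 3.5);u=np.array([np.cos(th),np.sin(th)])
    r.servo_line([*(C+.06*u),.375],speed=.08);s=r.sense();F=s["contact_force"];t=F[:2]@[-u[1],u[0]]
    if i%6==0 or t>5:print(np.degrees(th).round(1),"rad",(F[:2]@u).round(1),"tan",t.round(1),F[2].round(1),(s["tcp_pos"][:2]-C-.06*u).round(4),round(s["clock"],2))
    json.dump([*C,th],open("st.json","w"))
    if t>10 or s["clock"]>36:break
print(s["opening"])
E
```

```text
-4.5 rad 5.5 tan -2.2 -1.4 [-0.     -0.0007] 16.88
-38.5 rad 4.2 tan 0.2 -1.5 [-0. -0.] 18.44
-59.5 rad 4.7 tan -0.7 -1.4 [-0.0001 -0.0001] 19.94
-80.5 rad 4.5 tan 0.9 -1.9 [-0.0001  0.    ] 21.44
-101.5 rad 2.9 tan 0.4 -0.3 [-0.0003  0.0001] 22.94
-122.5 rad 0.0 tan -0.6 -1.2 [-0.0002  0.0002] 24.44
-143.5 rad -2.2 tan 0.4 -1.6 [-0.0001  0.0003] 25.94
-164.5 rad -4.2 tan 1.6 -2.6 [ 0.0001 -0.    ] 27.44
-185.5 rad -5.6 tan 0.5 -2.8 [ 0.0001 -0.0004] 28.94
-203.0 rad -5.2 tan 5.4 -3.1 [-0.0003 -0.0012] 30.19
-206.5 rad -5.3 tan 15.0 -3.0 [-0.0012 -0.0032] 30.44
0.021360210497824172
```

```bash
python3 - <<'E'
from h import *
import json
*C,th=json.load(open("st.json"));C=np.array(C);z=-201.2;a=z
w=r.snapshot("wrist");cv2.imwrite("pics/stop.png",w["frame"][:,:,::-1])
end=z+720.5;n=0
for a in [*np.arange(z,end-1,10),end]:
    th=np.radians(a);u=np.array([np.cos(th),np.sin(th)])
    r.servo_line([*(C+.06*u),.375],speed=.08);s=r.sense();F=s["contact_force"];n+=1
    json.dump([*C,th],open("st.json","w"))
    if n%9==1 or a==end or np.hypot(*F[:2])>20:print(round(a,1),"rad",(F[:2]@u).round(1),"tan",(F[:2]@[-u[1],u[0]]).round(1),F[2].round(1),(s["tcp_pos"][:2]-C-.06*u).round(4),round(s["clock"],2))
    if np.hypot(*F[:2])>25 or s["clock"]>66:break
r.wait(.3);s=r.sense();d=s["tcp_pos"][:2]-C;print(np.degrees(np.arctan2(d[1],d[0]))%360,end%360,np.hypot(*d),s["contact_force"].round(1),s["opening"],s["clock"])
w2=r.snapshot("wrist");cv2.imwrite("pics/m4.png",cv2.resize(np.hstack([w["frame"],w2["frame"]]),(800,300))[:,:,::-1])
E
```

```text
-201.2 rad -5.4 tan 2.7 -3.6 [-0.0003 -0.0011] 30.74
-111.2 rad -3.5 tan 2.0 -2.2 [ 0.0001 -0.0001] 33.29
-21.2 rad 2.9 tan 2.4 -2.3 [0.0003 0.0006] 35.84
68.8 rad 4.8 tan 2.4 -0.5 [-0.0001 -0.0001] 38.39
158.8 rad -1.6 tan 1.9 -3.0 [-0.0001 -0.0007] 40.94
248.8 rad -2.2 tan 2.2 -2.5 [ 0.0002 -0.    ] 43.49
338.8 rad 3.0 tan 2.1 -2.6 [0.0003 0.0005] 46.04
428.8 rad 4.3 tan 2.5 -1.9 [-0.0001 -0.0001] 48.59
519.3 rad -1.1 tan 2.5 -4.3 [-0.0001 -0.0006] 51.14
159.30565975757466 159.29999999999995 0.0598590131068632 [ 1.5 -2.2 -3.5] 0.02147031344628089 51.4417
```

View pics/m4.png

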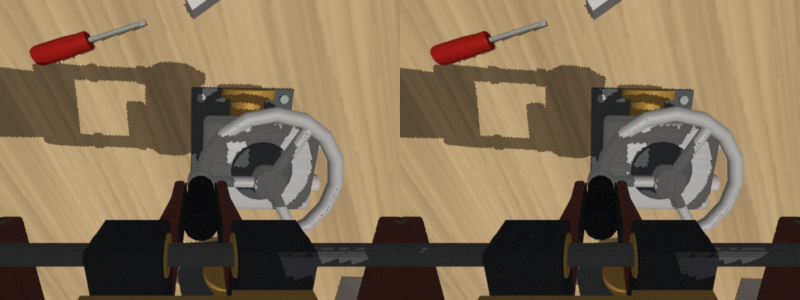

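The pair shows the handle gripped and the wheel and spokes in the same place at the stop and after two turns. As a last check, I'll measure the residual wheel rotation between the two pictures.

```bash
python3 - <<'E'
from h import *
a=cv2.imread("pics/stop.png",0);v=r.snapshot("wrist");b=cv2.cvtColor(v["frame"],cv2.COLOR_RGB2GRAY)
def rot(poly,z):
    m=np.zeros_like(a);cv2.fillPoly(m,[np.array(poly)],255)
    p=cv2.goodFeaturesToTrack(a,80,.01,4,mask=m);q,st,_=cv2.calcOpticalFlowPyrLK(a,b,p,None,winSize=(17,17))
    ok=st.ravel()==1;P=np.array([plane(v,*x,z)[:2] for x in p[ok][:,0]]);Q=np.array([plane(v,*x,z)[:2] for x in q[ok][:,0]])
    M,i=cv2.estimateAffinePartial2D(P,Q,ransacReprojThreshold=.0006);return np.degrees(np.arctan2(M[1,0],M[0,0])).round(2),int(i.sum()),len(P),np.hypot(M[0,0],M[1,0]).round(3)
print("wheel",rot([(350,170),(470,170),(560,260),(530,370),(460,370),(350,300)],.168))
print("bench",rot([(30,20),(300,20),(300,110),(30,300)],0))
s=r.sense();print(s["contact_force"].round(1),s["clock"])
E
```

```text
wheel (np.float64(-0.01), 62, 80, np.float64(1.001))
bench (np.float64(-0.82), 24, 80, np.float64(1.004))
[ 0.9 -2.7 -4.1] 51.5417
```

```bash
python3 -c "
from station import r
print(r.hand_in())"
```

```text
the job is handed in; nothing more can be done
None
```

I handed the job in at about 51.5 s: the isolator is off, and the valve was closed to its stop and then backed off two full turns (to within about 1°), with the crank handle still gripped. I touched none of the loose things, but took no final picture of all of them to confirm.

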